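# Hang the rinsed basket on the draining stand by its bail

### The job

Hang the rinsed basket up to drain. While it stands on the bench, raise its folded bail upright with a light push of a fingertip, not gripping or forcing it, then take the basket to the draining stand and hang the grey bail grip over both prongs of the hanger, centred and drawn forward against their upturned ends. Set it down on the prongs gently, by feel, without dropping it or pressing hard, do not shove the basket along the bench or tip it over, and leave the vials, timer and tube block where they are.

Things in the scene. Friction and masses are not known exactly. Their poses are not given: they have to be found in the camera images.
- basket: Loose blue slotted basket, about 0.53 kg with bail, 116 (x) x 156 (y) x 122 mm high (rim). Origin: centre of its underside; z up; its -x side, where the folded bail lies, faces roughly toward the robot. The bail pivots about the line x = 0, z = 112 mm along the basket's y; its steel wire arms, 5 mm thick, stand at y = +-83 mm on the two short ends
- bail (a joint): Bail angle, rad: 0 = upright, positive = folded toward the basket's -x side. Starts at 1.2 to 1.35, almost level, the grip about 73 mm in -x from the basket's centre, about 10 mm outside the rim; stop at -0.12, just past upright. The pivots are stiff (0.025 N m; 0.6 N at the grip lifts it; 1.5 N would tip the basket): an empty bail stays where it is left, but the hanging basket's weight turns them
- bail_grip (a point): Centre of the bail's grey plastic grip, a straight round bar 10 mm in diameter and 116 mm long, parallel to the basket's y axis, 76 mm from the pivot line. With the bail upright it lies 188 mm above the basket's underside, 66 mm above the rim, and can be pinched across its 10 mm from above
- stand: Fixed draining stand. Origin on the bench at the centre of its steel drip tray, 140 (x) x 170 (y) x 14 mm; z up; its -x side faces roughly toward the robot. A steel post, 14 mm in diameter and 268 mm high, stands behind the tray at x = +105 mm; a hanger is clamped on it (see hanger_mid)
- hanger_mid (a point): Point 235 mm above the stand's origin. The hanger is two level round prongs, 8 mm thick, at y = +-34 mm (60 mm free between), from a crossbar at x = +95 mm forward to noses at x = -15 mm that rise 10 mm above the prong tops. The rigid clamp's height varies, unreported: prong tops are 14 mm below to 14 mm above this point. Find by touch or look
- stand_front (a point): Point 115 mm in front (-x) of the stand's origin, 271 mm above the bench. A grip centre moved level from here along the stand's +x passes over the noses while the basket's rim passes below the prongs, at any clamp height. A grip resting on the prongs and drawn against the noses has its centre 5 mm above the prong tops and at x = -2 mm from the stand's origin
- vial_1: Bystander: upright white-capped glass vial, 41 mm in diameter, 75 mm high; origin at the centre of its underside
- vial_2: Bystander: another such vial, 41 mm in diameter, 75 mm high; origin at the centre of its underside
- timer: Bystander: flat white timer, 66 x 64 x 18 mm, near the front of the bench; origin at the centre of its underside
- tube_block: Bystander: blue drilled block with tubes, 90 x 30 x 66 mm; origin at the centre of its underside

How it is judged:
By the outcome, as a careful person would: the job done as asked, in the order asked, and still so for the second after the job is handed in, with the robot touching nothing.
It also fails if it takes over 72 s, if anything falls off the work surface, if the arm or the gripper's body presses on something with over 40 N, if the wrist force passes 120 N, or if a joint passes its speed limit or range.

### The arm

A 7-joint arm with a two-finger parallel gripper is mounted at the origin on a cart in front of the work surface, level with it; the furniture and walls round the work are solid. World frame = base frame: x ahead of the robot, y to its left, z up, the work surface at z = 0. Lengths are in m, angles in degrees, forces in N, time in s.
With the tool pointing down it reaches from about 0.425 to 0.925 m from the base axis. Payload 6.8 kg.
Tool frame: the origin (TCP) lies between the finger pads; the fingertips stand 11 mm ahead of it and the grasp point (between the pads) lies 8 mm behind it; z points along the fingers, y is the direction in which the jaws open and shut (so a half turn about z gives the same grasp; the last joint's range is limited). The gripper opens to 88 mm and grips with 3 to 60 N. Pads are 20 mm wide; open, the fingers measure 115 mm over their backs; the gripper's body (75 mm by 178 mm) begins 61 mm behind the grasp point.
Start: joints at [-78.673, 27.33, 1.283, 89.118, -0.659, 63.558, -4.761], TCP at [0.203, 0.644, 0.234] pointing down, gripper open.
Joint ranges: [-169.35, 169.35], [-19.33, 120.38], [-80.79, 83.38], [13.8, 139.57], [-78.32, 258.32], [9.67, 109.79], [-169.56, 169.56]. Speed limits (degrees/s): [136.94, 136.94, 180, 180, 180, 180, 180].

### API

Orientations are given as a 3x3 rotation matrix whose columns are the frame's x, y, z axes.
In Python, from station import r, vision, ticket gives the robot as it stands. Calls block until the motion is done:
- r.move_ptp(position, orientation): joint-space move of the TCP to a pose.
- r.move_straight(position, rot=None, vel=0.15, max_force=None): straight line of the TCP; rot=None keeps the orientation; vel is the mean speed in m/s. With max_force (N) it stops when the force on the tool has changed by that much, and returns True; else False.
- r.move_j(angles): joint-space move.
- r.move_gripper(opening, newtons=None): finger opening in m; newtons is the grip in N (None keeps the last); returns when the fingers have stopped.
- r.pause(seconds).
- r.ik(position, orientation): joint angles nearest the present ones, or None.
- vision.camera(name): name is "side" or "top" or "wrist"; returns a dict with "color" (384x512x3 uint8, red, green, blue), "z_map" (384x512 float32, m along the optical axis (not along the pixel's ray), 0 where there is no reading), "fx", "fy", "cx", "cy" (pixels), "eye" and "orientation" of the camera in the world; the wrist camera has in their place "hand_eye" (4x4, takes a point from camera to tool coordinates, whose origin is the TCP and whose axes are the flange's). Camera axes: x right, y up, looking along -z (the intrinsics and any distortion apply to the point x, -y, -z); pixel columns grow to the right and rows downward; lengths in m; the calibration is good to about 2 mm. A picture is of the moment at which its call begins: read the wrist's pose just before it.
A pose or a line that the arm cannot do raises r.MotionError and nothing moves.
- ticket.hand_in(): hands the job in, once; it reports no verdict.
Readings, each from a call of its own:
- r.get_clock(): time.
- r.get_joints(): joint angles.
- r.get_dq(): joint speeds.
- r.get_effort(): joint torques, N m.
- r.get_tool_pos(): TCP position.
- r.get_orientation(): TCP orientation.
- r.get_ft_force(): force on the tool from outside, world axes, zero at the start.
- r.get_wrist_torque(): the same for the moment, N m.
- r.get_opening(): finger opening in m.
Only numpy, scipy, OpenCV 4.12 (cv2) and the standard library are available. Lean on these libraries where they do the work, as an engineer would, in place of code of your own. Each camera call takes 0.05 s, during which the arm holds its last target.

## Working session

There is one attempt and no reset: what is moved stays moved. The work goes in short steps, each a Python script; the robot and the scene stay as the last script left them, time stands still between calls to the robot, and variables do not carry over. Pictures are saved under pics/ and viewed, and the job is handed in when it is done.

```bash
mkdir -p pics; ls
cat > h.py <<'E'
from station import r, vision, ticket
import numpy as np, cv2, pickle
def snap(name,fn):
    p=np.array(r.get_tool_pos());R=np.array(r.get_orientation())
    d=vision.camera(name)
    if 'hand_eye' in d:
        T=np.array(d['hand_eye']);d['eye']=p+R@T[:3,3];d['orientation']=R@T[:3,:3]
    pickle.dump(dict(d),open('pics/'+fn+'.pkl','wb'))
    cv2.imwrite('pics/'+fn+'.png',cv2.cvtColor(np.array(d['color']),cv2.COLOR_RGB2BGR))
    return d
def load(fn): return pickle.load(open('pics/'+fn+'.pkl','rb'))
def cloud(d):
    z=np.array(d['z_map']);v,u=np.mgrid[:z.shape[0],:z.shape[1]]
    x=(u-d['cx'])/d['fx']*z;y=-(v-d['cy'])/d['fy']*z
    P=np.stack([x,y,-z],-1)
    W=P@np.array(d['orientation']).T+np.array(d['eye'])
    W[z==0]=np.nan
    return W
def ray(d,u,v,h):
    k=np.array(d['orientation'])@np.array([(u-d['cx'])/d['fx'],-(v-d['cy'])/d['fy'],-1.])
    e=np.array(d['eye']); return e+k*(h-e[2])/k[2]
E
python3 - <<'E'
from h import *
for n in ('side','top','wrist'):
    d=snap(n,n+'0'); print(n,d.keys(),d['fx'],d['cx'],d['cy'],d['eye'],np.round(d['orientation'],3).tolist())
print(r.get_clock(),r.get_orientation(),r.get_joints(),r.get_opening())
E
```

```text
pics
side dict_keys(['color', 'z_map', 'fx', 'fy', 'cx', 'cy', 'eye', 'orientation']) 435.758497663834 264.32457924172695 189.89047879976124 [ 0.21813987 -0.70528566  0.83725958] [[0.906, 0.283, -0.316], [-0.424, 0.631, -0.65], [0.015, 0.723, 0.691]]
top dict_keys(['color', 'z_map', 'fx', 'fy', 'cx', 'cy', 'eye', 'orientation']) 431.105477954822 261.6109875347098 191.4349703312161 [ 0.46966636 -0.08184463  1.22478555] [[-0.017, 0.999, -0.035], [-1.0, -0.017, -0.005], [-0.006, 0.035, 0.999]]
wrist dict_keys(['color', 'z_map', 'fx', 'fy', 'cx', 'cy', 'hand_eye', 'eye', 'orientation']) 265.63249435095975 254.11375769622086 192.55225013607287 [0.12220706 0.66830554 0.38510116] [[0.302, -0.908, -0.291], [0.953, 0.288, 0.093], [-0.001, -0.306, 0.952]]
0.15 [[-9.53631654e-01  3.00976048e-01 -2.95897553e-04]
 [ 3.00976170e-01  9.53630732e-01 -1.33143182e-03]
 [-1.18552086e-04 -1.35875364e-03 -9.99999070e-01]] [-78.67396876  27.36665181   1.2805498   89.16121901  -0.65748532
  63.55762601  -4.7593527 ] 0.08754046101029714
```

View pics/side0.png

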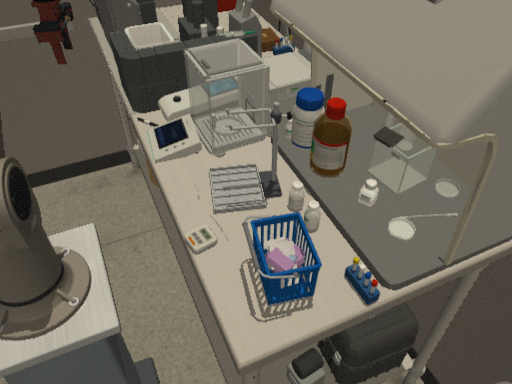

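View pics/top0.png

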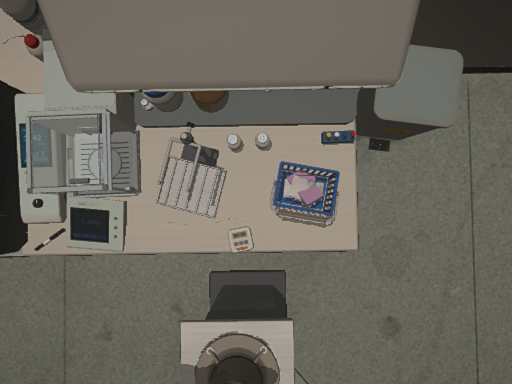

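Run:
```python
from h import *
d=load('top0');W=cloud(d);z=W[...,2]
ok=np.isfinite(z)
print(ok.mean(), np.nanpercentile(z,[1,10,50,90,99]))
c=d['color'];hsv=cv2.cvtColor(c,cv2.COLOR_RGB2HSV)
im=np.clip(np.nan_to_num(z)*800,0,255).astype(np.uint8)
cv2.imwrite('pics/h.png',cv2.applyColorMap(im,cv2.COLORMAP_JET))
```

```text
0.9959259033203125 [-0.91118085 -0.90337688 -0.00209602  0.49066196  0.55101243]
```

View pics/h.png

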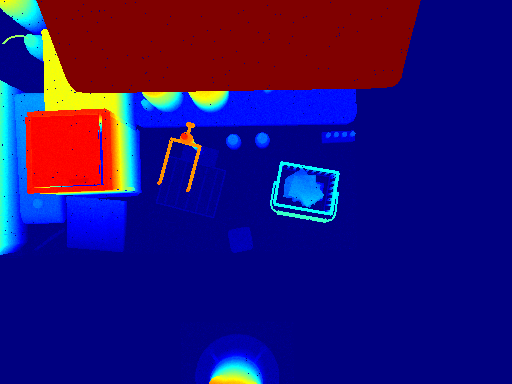

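The top view shows the basket at about (306,192), with the bail folded toward the bottom of the image (robot side). The stand tray is at (192,185) with its prongs at (165,165) and (195,170). The timer is at (240,239), the vials at (234,142) and (262,140), and the tube block at (338,137). Next I'll check the wrist view, since the arm isn't visible.

View pics/wrist0.png

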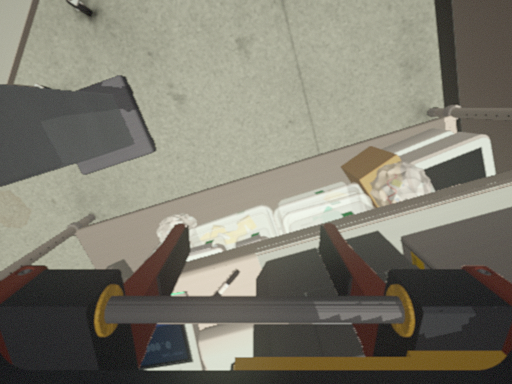

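Run:
```python
from h import *
d=load('top0');W=cloud(d);z=W[...,2];hsv=cv2.cvtColor(d['color'],cv2.COLOR_RGB2HSV)
def rect(m,name):
    P=W[m][:,:2].astype(np.float32); print(name,m.sum(),cv2.minAreaRect(P),np.median(W[m],0))
v,u=np.mgrid[:384,:512]
roi=lambda a,b,c,e:(u>=a)&(u<=b)&(v>=c)&(v<=e)
blue=(hsv[...,0]>100)&(hsv[...,0]<125)&(hsv[...,1]>130)
rect(blue&roi(265,345,155,225)&(z>.105)&(z<.135),'basket rim')
g=roi(265,345,155,228)&(z>.1)&(z<.16)&~blue&(hsv[...,1]<80)&(v>195)
rect(g,'bail')
print(np.percentile(z[g],[5,50,95]))
rect(roi(150,230,160,220)&(z>.005)&(z<.03),'tray')
p=roi(150,215,120,200)&(z>.2); rect(p,'hanger')
for nm,R in dict(pr1=roi(150,172,150,200),pr2=roi(180,200,150,200),post=roi(180,197,120,145),cross=roi(172,186,130,160)).items():
    m=R&(z>.2)
    P=W[m];print(nm,m.sum(),P.min(0),P.max(0),np.percentile(P[:,2],[10,50,90]))
    if nm[:2]=='pr':
        print(cv2.fitLine(P[:,:2].astype(np.float32),cv2.DIST_HUBER,0,.01,.01).ravel(), )
for nm,R in dict(v1=roi(224,244,130,152),v2=roi(252,272,130,152),timer=roi(225,256,224,255),tb=roi(318,358,126,146)).items():
    rect(R&(z>.012)&(z<.1),nm)
```

```text
basket rim 409 ((0.5150402188301086, -0.18950560688972473), (0.15368950366973877, 0.11276301741600037), 79.06421661376953) [ 0.51348257 -0.19902096  0.1222415 ]
bail 354 ((0.4614272117614746, -0.18315383791923523), (0.17269989848136902, 0.06616874784231186), 89.2047119140625) [ 0.44922731 -0.18877509  0.13408164]
[0.10419468 0.13408164 0.13958157]
tray 1828 ((0.5195720791816711, 0.12653140723705292), (0.22604259848594666, 0.17009828984737396), 89.044677734375) [0.52649208 0.11837856 0.00807704]
hanger 593 ((0.5914709568023682, 0.10678265243768692), (0.07629985362291336, 0.15643183887004852), 75.02081298828125) [0.60954761 0.09188581 0.23343887]
pr1 128 [0.52470693 0.13558929 0.22718029] [0.60352621 0.16226009 0.24457934] [0.2302682  0.23293936 0.23691888]
[ 0.9634449  -0.26790664  0.56696033  0.14767282]
pr2 152 [0.50753477 0.06435209 0.22733893] [0.60253974 0.09613625 0.24512942] [0.22976618 0.2324629  0.23585794]
[ 0.9642483  -0.26500052  0.554976    0.08099899]
post 220 [0.61373019 0.07064607 0.21575268] [0.66703356 0.11029988 0.27131343] [0.2304361  0.24014126 0.26748817]
cross 105 [0.61684065 0.08921198 0.22526647] [0.64334496 0.12965488 0.27131343] [0.23084374 0.2415195  0.26932766]
v1 197 ((0.6498560905456543, 0.0002140440046787262), (0.03862829506397247, 0.038795147091150284), 41.13451385498047) [ 0.64609202 -0.00164601  0.05746431]
v2 198 ((0.653614342212677, -0.07920366525650024), (0.040250327438116074, 0.038806915283203125), 1.0042192935943604) [ 0.64915716 -0.07917405  0.0568862 ]
timer 511 ((0.3788469731807709, -0.012980833649635315), (0.06553930044174194, 0.06380175799131393), 10.149538040161133) [ 0.37923315 -0.01306412  0.01681606]
tb 378 ((0.6618608236312866, -0.2905864119529724), (0.030566232278943062, 0.08979461342096329), 1.9264689683914185) [ 0.65868807 -0.28924539  0.0307782 ]
```

The wrist view shows the arm is still off to the left of the bench. Next I'll refine the basket and stand axes from the top view, then check which poses are reachable.

Run:
```python
from h import *
d=load('top0');W=cloud(d);z=W[...,2];hsv=cv2.cvtColor(d['color'],cv2.COLOR_RGB2HSV)
v,u=np.mgrid[:384,:512]
roi=lambda a,b,c,e:(u>=a)&(u<=b)&(v>=c)&(v<=e)
a=np.radians(-15.46);X=np.array([np.cos(a),np.sin(a)]);Y=np.array([-X[1],X[0]])
for nm,R in dict(pr1=roi(150,172,150,200),pr2=roi(180,200,150,200)).items():
    P=W[R&(z>.2)];s=P[:,:2]@X;t=P[:,:2]@Y
    print(nm,'s',s.min(),np.percentile(s,[2,98]),'t',np.percentile(t,[5,50,95]))
    for lo in np.arange(s.min(),s.max(),.008):
        k=(s>=lo)&(s<lo+.008); print('  %.3f n%d zmax %.4f med %.4f'%(lo,k.sum(),P[k,2].max(),np.median(P[k,2])))
P=W[roi(180,197,120,145)&(z>.262)];print('post',len(P),(P[:,:2]@X).mean(),(P[:,:2]@Y).mean(),P[:,2].max())
m=roi(150,230,160,220)&(z>.006)&(z<.03);P=W[m];print('tray s',np.percentile(P[:,:2]@X,[0.5,99.5]),'t',np.percentile(P[:,:2]@Y,[0.5,99.5]))
# bail grip
for k,(lo,hi) in dict(all=(.12,.16)).items():
    m=roi(265,345,200,228)&(z>.125)&(z<.16)
    P=W[m];l=cv2.fitLine(P[:,:2].astype(np.float32),cv2.DIST_HUBER,0,.01,.01).ravel()
    print('grip',len(P),l,np.degrees(np.arctan2(l[1],l[0])),P.min(0),P.max(0),np.median(P[:,2]))
    n=np.array([l[0],l[1]]);t=P[:,:2]@n;
    for q in np.arange(t.min(),t.max(),.015):
        kk=(t>=q)&(t<q+.015);print(round(q,3),kk.sum(),np.round(np.median(P[kk],0),4),np.round(P[kk,2].max(),4), np.median(hsv[m][kk],0))
b=roi(265,345,155,225)&(z>.116)&(z<.128)&(hsv[...,0]>100)&(hsv[...,0]<125)&(hsv[...,1]>130)
P=W[b][:,:2].astype(np.float32);print(cv2.minAreaRect(P))
big=cv2.resize(d['color'][150:235,255:355],None,fx=7,fy=7,interpolation=cv2.INTER_CUBIC)
cv2.imwrite('pics/bk.png',big[...,::-1])
```

```text
pr1 s 0.4631058184429424 [0.46506613 0.54361686] t [0.29051597 0.29350845 0.2972786 ]
  0.463 n14 zmax 0.2446 med 0.2422
  0.471 n12 zmax 0.2353 med 0.2331
  0.479 n13 zmax 0.2369 med 0.2325
  0.487 n12 zmax 0.2347 med 0.2322
  0.495 n12 zmax 0.2364 med 0.2328
  0.503 n11 zmax 0.2342 med 0.2324
  0.511 n13 zmax 0.2370 med 0.2333
  0.519 n12 zmax 0.2350 med 0.2318
  0.527 n13 zmax 0.2352 med 0.2322
  0.535 n12 zmax 0.2350 med 0.2323
  0.543 n4 zmax 0.2344 med 0.2340
pr2 s 0.46366000868951 [0.46591505 0.56172555] t [0.22271221 0.22567473 0.22968012]
  0.464 n13 zmax 0.2451 med 0.2406
  0.472 n12 zmax 0.2371 med 0.2327
  0.480 n12 zmax 0.2364 med 0.2321
  0.488 n12 zmax 0.2351 med 0.2323
  0.496 n13 zmax 0.2350 med 0.2319
  0.504 n12 zmax 0.2343 med 0.2311
  0.512 n13 zmax 0.2359 med 0.2331
  0.520 n11 zmax 0.2381 med 0.2320
  0.528 n11 zmax 0.2356 med 0.2325
  0.536 n13 zmax 0.2351 med 0.2333
  0.544 n12 zmax 0.2342 med 0.2314
  0.552 n12 zmax 0.2351 med 0.2320
  0.560 n6 zmax 0.2363 med 0.2313
post 33 0.5821432858241194 0.2596426792677162 0.27131343316568013
tray s [0.38220315 0.56301
[... 316 characters left out ...]
0.153 25 [ 0.4331 -0.2226  0.1362] 0.1416 [ 10.  23. 100.]
-0.138 25 [ 0.4381 -0.2093  0.1374] 0.1418 [10. 24. 97.]
-0.123 23 [ 0.4408 -0.1922  0.1358] 0.1411 [10. 23. 99.]
-0.108 25 [ 0.4435 -0.1792  0.1368] 0.1397 [10. 24. 99.]
-0.093 23 [ 0.4464 -0.1644  0.136 ] 0.141 [10. 24. 99.]
-0.078 28 [ 0.4492 -0.1495  0.1367] 0.1403 [10.  25.  99.5]
-0.063 25 [ 0.4519 -0.1345  0.1367] 0.141 [ 11.  26. 100.]
-0.048 26 [ 0.4547 -0.1205  0.1366] 0.1394 [ 10.   25.  100.5]
-0.033 16 [ 0.4625 -0.1055  0.1331] 0.1376 [ 17.5  25.5 138.5]
-0.018 12 [ 0.4778 -0.0994  0.1305] 0.134 [ 17.   28.5 139. ]
((0.5150402188301086, -0.18950560688972473), (0.15368950366973877, 0.11276301741600037), 79.06421661376953)
```

View pics/bk.png

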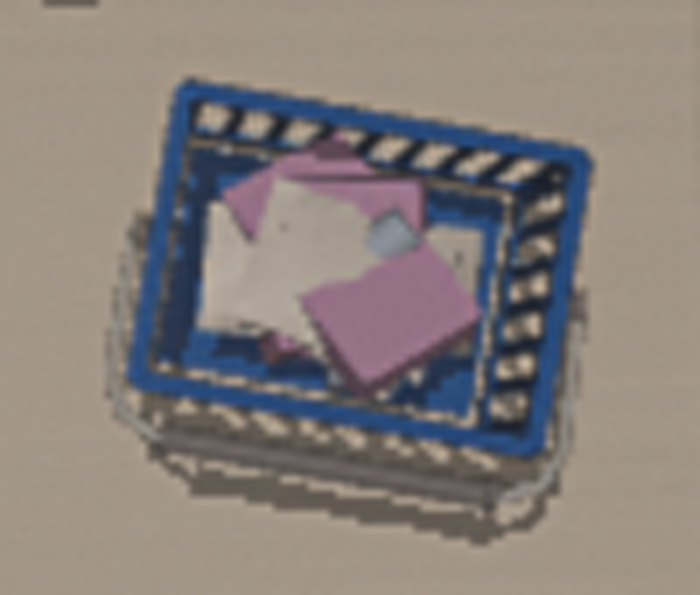

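```bash
cat >> h.py <<'E'
by=np.radians(-10.94);BX=np.array([np.cos(by),np.sin(by),0]);BY=np.array([-np.sin(by),np.cos(by),0]);ZZ=np.array([0,0,1.])
BC=np.array([.515,-.1895,0])
sy=np.radians(-15.46);SX=np.array([np.cos(sy),np.sin(sy),0]);SY=np.array([-np.sin(sy),np.cos(sy),0])
SO=np.array([.5299,.1229,0])
def tool(fx,tilt,jaw,sign=1):
    """tool z tilted forward by tilt (deg) towards fx; jaw 'x' across fx, 'y' across side"""
    t=np.radians(tilt);side=np.cross(ZZ,fx)
    z=np.sin(t)*fx-np.cos(t)*ZZ
    up=np.cos(t)*fx+np.sin(t)*ZZ
    y=(up if jaw=='x' else side)*sign
    return np.column_stack([np.cross(y,z),y,z])
E
python3 - <<'E'
from h import *
for nm,p in dict(pre=BC-.13*BX+.11*ZZ,up=BC-.02*BX+.2*ZZ).items():
  for jaw in 'xy':
    for s in (1,-1):
      print(nm,jaw,s,[(t,np.round(q).tolist()) for t in (0,15,30,45,60) if (q:=r.ik(p,tool(BX,t,jaw,s))) is not None])
for nm,p in dict(front=SO-.115*SX+.3*ZZ,hang=SO+.2*ZZ).items():
    for s in (1,-1): print(nm,s,r.ik(p,tool(SX,0,'x',s)))
for s in (1,-1): print(r.ik(BC+.18*ZZ,tool(BX,0,'x',s)))
for p in ([.15,.42,.4],[.44,-.1,.4]):
  for s in (1,-1):print(p,s,[r.ik(p,tool(BX,0,j,s)) for j in 'xy'])
E
```

```text
pre x 1 [(0, [-32.0, 23.0, 57.0, 131.0, -30.0, 40.0, 36.0]), (15, [14.0, 9.0, 1.0, 139.0, -5.0, 17.0, 9.0])]
pre x -1 [(0, [-41.0, 35.0, 74.0, 132.0, -47.0, 48.0, -126.0]), (15, [47.0, 11.0, -34.0, 137.0, 16.0, 19.0, 169.0])]
pre y 1 [(0, [-27.0, 20.0, 50.0, 131.0, -25.0, 38.0, 120.0]), (15, [14.0, 9.0, 1.0, 139.0, -5.0, 17.0, 99.0])]
pre y -1 [(0, [-27.0, 20.0, 50.0, 131.0, -24.0, 38.0, -60.0]), (15, [14.0, 9.0, 1.0, 139.0, -5.0, 17.0, -81.0])]
up x 1 [(0, [-28.0, 23.0, 54.0, 114.0, -22.0, 55.0, 26.0]), (15, [-29.0, 11.0, 50.0, 124.0, -19.0, 35.0, 22.0]), (30, [-35.0, 4.0, 54.0, 135.0, -30.0, 14.0, 34.0])]
up x -1 [(0, [-39.0, 34.0, 74.0, 114.0, -38.0, 61.0, -138.0]), (15, [-46.0, 23.0, 76.0, 125.0, -41.0, 41.0, -136.0]), (30, [-54.0, 13.0, 80.0, 135.0, -58.0, 21.0, -118.0])]
up y 1 [(0, [-26.0, 21.0, 50.0, 113.0, -20.0, 54.0, 113.0]), (15, [-36.0, 14.0, 59.0, 124.0, -24.0, 36.0, 118.0]), (30, [25.0, 5.0, -10.0, 132.0, -5.0, 13.0, 98.0])]
up y -1 [(0, [-25.0, 21.0, 48.0, 113.0, -19.0, 54.0, -68.0]), (15, [-33.0, 12.0, 55.0, 124.0, -22.0, 35.0, -65.0]), (30, [-19.0, 4.0, 36.0, 134.0,
[... 864 characters left out ...]
-1.13626335e-02,  7.72999055e+01,  7.03829566e-01])]
[0.15, 0.42, 0.4] -1 [array([-63.36860848,  -1.21793515, -14.57365927, 103.92616773,
        -0.31418441,  77.25277693,  91.19021011]), None]
[0.44, -0.1, 0.4] 1 [array([-59.3382746 , -10.4621749 ,  57.60919096, 106.81184357,
         8.98751868,  78.97107598, -14.83818844]), array([-51.9115941 ,  -8.02513208,  52.27196423, 106.65684904,
         6.47344983,  78.34671192,  77.83421018])]
[0.44, -0.1, 0.4] -1 [array([-49.89752748,  -7.50878767,  50.68601253, 106.60640144,
         5.92783505,  78.22878932, 168.39295128]), array([ -51.78856597,   -7.99211692,   52.17649299,  106.65386847,
          6.43870294,   78.3390212 , -102.12995282])]
```

```bash
cat >> h.py <<'E'
def atool(al,th,roll=0):
    """axis tilted th deg toward azimuth al (deg from BX); jaw horizontal (roll=0) """
    f=np.cos(np.radians(al))*BX+np.sin(np.radians(al))*BY
    R=tool(f,th,'y');c,s=np.cos(np.radians(roll)),np.sin(np.radians(roll))
    return R@np.array([[c,-s,0],[s,c,0],[0,0,1]])
E
python3 - <<'E'
from h import *
pts=[BC-.08*BX+.115*ZZ,BC-.05*BX+.16*ZZ,BC-.02*BX+.18*ZZ]
for al in (-90,-75,-60,-45,45,60,75,90):
  for th in (30,40,50,60):
    for roll in (0,180):
      qs=[r.ik(p,atool(al,th,roll)) for p in pts]
      if all(q is not None for q in qs):
        print(al,th,roll,'eff %.0f'%np.degrees(np.arctan(np.tan(np.radians(th))*np.cos(np.radians(al)))),[np.round(q).tolist() for q in qs[::2]])
E
```

```text
-90 30 0 eff 0 [[-41.0, 29.0, 45.0, 127.0, 16.0, 39.0, -23.0], [-42.0, 28.0, 50.0, 117.0, 12.0, 48.0, -14.0]]
-90 30 180 eff 0 [[-16.0, 22.0, 13.0, 125.0, 34.0, 47.0, 138.0], [-15.0, 21.0, 13.0, 115.0, 30.0, 56.0, 147.0]]
-90 40 0 eff 0 [[-44.0, 33.0, 42.0, 126.0, 25.0, 43.0, -36.0], [-44.0, 31.0, 47.0, 117.0, 22.0, 51.0, -26.0]]
-90 40 180 eff 0 [[-19.0, 26.0, 9.0, 125.0, 42.0, 54.0, 126.0], [-16.0, 24.0, 9.0, 115.0, 39.0, 62.0, 136.0]]
-90 50 0 eff 0 [[-47.0, 39.0, 40.0, 125.0, 31.0, 47.0, -46.0], [-46.0, 36.0, 44.0, 117.0, 29.0, 55.0, -36.0]]
-90 50 180 eff 0 [[-20.0, 31.0, 6.0, 124.0, 48.0, 62.0, 117.0], [-17.0, 28.0, 6.0, 115.0, 46.0, 69.0, 127.0]]
-90 60 0 eff 0 [[-49.0, 46.0, 40.0, 124.0, 33.0, 52.0, -52.0], [-48.0, 42.0, 43.0, 116.0, 34.0, 59.0, -43.0]]
-90 60 180 eff 0 [[-22.0, 37.0, 3.0, 122.0, 51.0, 70.0, 110.0], [-18.0, 33.0, 3.0, 114.0, 51.0, 77.0, 120.0]]
-75 30 0 eff 8 [[-40.0, 24.0, 40.0, 132.0, 29.0, 32.0, -23.0], [-42.0, 22.0, 47.0, 122.0, 21.0, 41.0, -10.0]]
-75 30 180 eff 8 [[-17.0, 19.0, 11.0, 131.0, 43.0, 40.0, 143.0], [-15.0, 17.0, 12.0, 121.0, 37.0, 49.0, 155.
[... 4416 characters left out ...]
0, 65.0, 110.0, -60.0, 86.0, 66.0]]
90 40 0 eff 0 [[-9.0, 60.0, 72.0, 117.0, -71.0, 102.0, -93.0], [-10.0, 54.0, 73.0, 109.0, -69.0, 104.0, -104.0]]
90 40 180 eff 0 [[-4.0, 48.0, 59.0, 117.0, -65.0, 89.0, 80.0], [-10.0, 53.0, 71.0, 109.0, -68.0, 103.0, 75.0]]
90 50 0 eff 0 [[-0.0, 56.0, 60.0, 115.0, -68.0, 103.0, -93.0], [-1.0, 51.0, 61.0, 107.0, -68.0, 105.0, -105.0]]
90 50 180 eff 0 [[8.0, 47.0, 46.0, 114.0, -63.0, 91.0, 80.0], [-3.0, 54.0, 64.0, 107.0, -69.0, 108.0, 77.0]]
90 60 0 eff 0 [[10.0, 55.0, 48.0, 112.0, -66.0, 104.0, -94.0], [8.0, 50.0, 49.0, 105.0, -67.0, 107.0, -105.0]]
90 60 180 eff 0 [[16.0, 50.0, 39.0, 111.0, -63.0, 97.0, 82.0], [9.0, 50.0, 47.0, 105.0, -67.0, 106.0, 74.0]]
```

Run:
```python
from h import *
r.move_ptp([.15,.42,.4],tool(BX,0,'y',1))
print(r.get_clock(),r.get_joints())
q=np.array(r.get_joints());q[0]=12;q[6]=94
r.move_j(q)
print(r.get_clock(),np.round(r.get_tool_pos(),4),np.round(r.get_orientation(),3).tolist(),r.get_ft_force())
r.move_gripper(0,10)
print(r.get_clock(),r.get_opening())
snap('wrist','w1');snap('top','t1')
```

```text
1.25 [-7.80513741e+01 -1.93751264e+00 -3.16509189e-01  1.04718312e+02
 -1.16632040e-02  7.72571281e+01  6.97551542e-01]
3.5083 [ 0.4207 -0.1494  0.3993] [[-0.991, 0.132, -0.001], [0.132, 0.991, 0.0], [0.001, 0.0, -1.0]] [0.22888209 0.95576709 0.32333584]
4.85 0.00025931493954349386
```

View pics/w1.png

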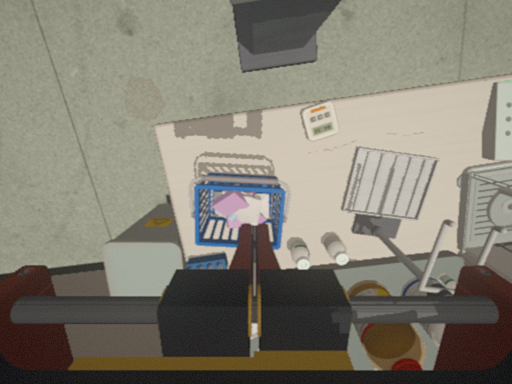

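View pics/t1.png

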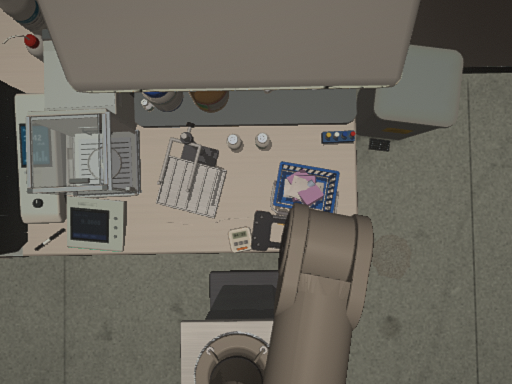

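The wrist view shows the basket at (240,212), with its bail toward the top of the image at (240,172). The closed fingertips are at (255,230), and the stand is on the right. I'll check the basket position from this view too.

Run:
```python
from h import *
d=load('w1');W=cloud(d);z=W[...,2];hsv=cv2.cvtColor(d['color'],cv2.COLOR_RGB2HSV)
v,u=np.mgrid[:384,:512]
roi=lambda a,b,c,e:(u>=a)&(u<=b)&(v>=c)&(v<=e)
blue=(hsv[...,0]>100)&(hsv[...,0]<125)&(hsv[...,1]>130)
m=roi(185,292,165,265)&blue&(z>.113)&(z<.13);m[225:,225:285]=0
P=W[m];a=P-BC;print(m.sum(),'bx',np.percentile(a@BX,[1,99]),'by',np.percentile(a@BY,[1,99]),np.median(P[:,2]))
m=roi(190,290,150,200)&(z>.125)&(z<.15)&~blue
P=W[m];a=P-BC;k=np.abs(a@BY)<.05;print(k.sum(),'grip x',np.percentile((a@BX)[k],[5,50,95]),'z',np.percentile(P[k,2],[5,50,95]))
for lo in (-.05,-.02,.01,.03):
  k=(a@BY>lo)&(a@BY<lo+.02);print(lo,k.sum(),np.median((a@BX)[k]),np.median(P[k,2]))
for al in ('y',1),('y',-1):
  for t in (8,12,15):
    for ph in (1.3,.6,0.05):
      th=np.radians(t);n=np.cos(th)*BX+np.sin(th)*ZZ;A=np.sin(th)*BX-np.cos(th)*ZZ
      b=BC-.076*np.sin(ph)*BX+(.112+.076*np.cos(ph))*ZZ
      p=b+.004*A-(.035 if ph>1 else .015)*n
      q=r.ik(p,tool(BX,t,*al));print(al,t,ph,None if q is None else np.round(q,1).tolist())
```

```text
713 bx [-0.05691396  0.05541244] by [-0.07762155  0.07324362] 0.1229967016617029
378 grip x [-0.07735053 -0.07367722 -0.06878198] z [0.13409049 0.13732017 0.13906932]
-0.05 80 -0.07377903326982836 0.1371159821049371
-0.02 74 -0.07355723460520913 0.1374652746471356
0.01 76 -0.07363345923296988 0.1372021872736986
0.03 73 -0.07404180786538908 0.13753490376331645
('y', 1) 8 1.3 [13.9, 11.1, 1.0, 131.1, -1.5, 29.7, 95.1]
('y', 1) 8 0.6 [13.5, 11.1, 0.9, 123.0, -1.1, 37.9, 94.2]
('y', 1) 8 0.05 [13.2, 13.5, 0.9, 117.7, -1.0, 40.9, 93.9]
('y', 1) 12 1.3 [14.1, 10.0, 1.0, 133.9, -2.5, 24.1, 96.3]
('y', 1) 12 0.6 [13.7, 9.5, 0.9, 125.8, -1.7, 32.7, 94.9]
('y', 1) 12 0.05 [13.4, 11.9, 0.8, 120.5, -1.5, 35.6, 94.4]
('y', 1) 15 1.3 [14.5, 9.4, 0.7, 136.0, -3.6, 19.7, 97.5]
('y', 1) 15 0.6 [13.8, 8.5, 0.9, 127.9, -2.3, 28.6, 95.6]
('y', 1) 15 0.05 [13.6, 10.8, 0.8, 122.7, -2.0, 31.5, 95.0]
('y', -1) 8 1.3 [-43.2, 29.0, 74.5, 133.9, -50.1, 40.7, -33.8]
('y', -1) 8 0.6 [-43.4, 27.4, 74.7, 125.8, -41.7, 46.1, -43.7]
('y', -1) 8 0.05 [-40.9, 31.2, 74.1, 120.5, -43.8, 50.5, -43.5]
('y', -1) 12 1.3 [-44.0, 27.0, 74.7, 136.6, -55.3, 36.2, -28.7]
('y', -1) 12 0.6 [-45.1, 24.5, 75.3, 128.6, -43.7, 40.8, -41.8]
('y', -1) 12 0.05 [-42.5, 28.6, 74.5, 123.3, -46.0, 45.4, -41.4]
('y', -1) 15 1.3 [-44.5, 25.8, 74.9, 138.7, -60.6, 33.2, -23.4]
('y', -1) 15 0.6 [-46.3, 22.5, 75.7, 130.7, -45.8, 36.8, -39.6]
('y', -1) 15 0.05 [-43.6, 26.8, 74.8, 125.5, -48.2, 41.5, -39.2]
```

```bash
cat >> h.py <<'E'
BC=BC-.0005*BX-.0015*BY
T=15;th=np.radians(T);NN=np.cos(th)*BX+np.sin(th)*ZZ;AA=np.sin(th)*BX-np.cos(th)*ZZ
def pushp(ph,off=.015):
    b=BC-.076*np.sin(ph)*BX+(.112+.076*np.cos(ph))*ZZ
    return b+.004*AA-off*NN
E
python3 - <<'E'
from h import *
R=tool(BX,T,'y',1)
p=pushp(1.25,.035)
r.move_ptp(p+.09*ZZ,R); print(r.get_clock())
r.move_straight(p,vel=.15); r.pause(.1)
print(r.get_clock(),r.get_ft_force())
f0=np.array(r.get_ft_force())
print(r.move_straight(pushp(1.25,.020),vel=.04,max_force=2),np.array(r.get_ft_force())-f0)
for ph in np.arange(1.25,.79,-.1):
    s=r.move_straight(pushp(ph),vel=.05,max_force=2)
    f=np.array(r.get_ft_force())-f0
    print('%.2f'%ph,s,'F bx %.2f by %.2f z %.2f'%(f@BX,f@BY,f[2]),r.get_clock())
    if s: break
snap('wrist','w2');snap('side','s2')
E
```

```text
5.725
6.575 [0.04604336 0.16593815 0.36454051]
False [-0.15233908 -0.19468266 -0.22331617]
1.25 False F bx -2.42 by 0.11 z -0.39 7.35
1.15 True F bx -2.31 by 0.01 z -0.48 7.6
```

View pics/s2.png

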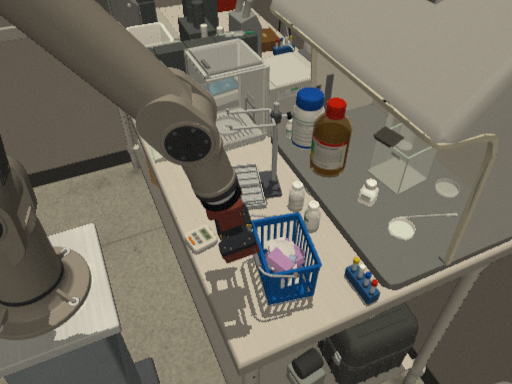

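View pics/w2.png

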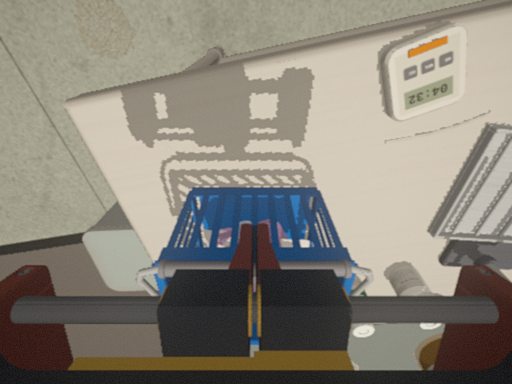

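Run:
```python
from h import *
for fn,nm in (('side0','s0'),('s2','s2')):
    d=load(fn); 
    cv2.imwrite(f'pics/{nm}z.png',cv2.resize(d['color'][195:325,190:345],None,fx=4.5,fy=4.5,interpolation=cv2.INTER_CUBIC)[...,::-1])
    W=cloud(d);z=W[...,2];a=W-BC;x=a@BX;y=a@BY;hsv=cv2.cvtColor(d['color'],cv2.COLOR_RGB2HSV)
    blue=(hsv[...,0]>100)&(hsv[...,0]<125)&(hsv[...,1]>130)&(np.abs(x)<.1)&(np.abs(y)<.12)&(z>.115)&(z<.14)
    P=np.stack([x,y,z],-1)[blue];print(fn,len(P),np.percentile(P,[2,50,98],axis=0).round(4).tolist())
    g=(~blue)&(np.abs(y)<.09)&(x>-.1)&(x<-.045)&(z>.127)&(z<.2)
    P=np.stack([x,y,z],-1)[g];print(len(P));
    for lo in np.arange(-.09,.09,.02):
        k=(P[:,1]>lo)&(P[:,1]<lo+.02)
        if k.any():print(round(lo,2),k.sum(),np.median(P[k],0).round(4))
print(r.get_tool_pos(),pushp(1.25),pushp(1.15))
```

```text
side0 642 [[-0.0545, -0.0785, 0.1161], [-0.0033, -0.0149, 0.1212], [0.0587, 0.0741, 0.1242]]
308
-0.09 35 [-0.0601 -0.0803  0.1312]
-0.07 42 [-0.0701 -0.0616  0.1347]
-0.05 44 [-0.0708 -0.0403  0.1356]
-0.03 36 [-0.0711 -0.0192  0.1356]
-0.01 36 [-0.0709 -0.0014  0.1355]
0.01 37 [-0.0714  0.0203  0.1354]
0.03 31 [-0.0709  0.0397  0.1358]
0.05 30 [-0.0697  0.0572  0.1354]
0.07 17 [-0.0579  0.0784  0.1306]
s2 599 [[-0.0541, -0.0787, 0.1157], [0.0059, -0.0105, 0.1212], [0.0587, 0.0737, 0.1241]]
129
-0.09 37 [-0.0579 -0.0801  0.1356]
-0.07 45 [-0.0684 -0.0614  0.1412]
-0.05 38 [-0.0687 -0.0416  0.1425]
0.07 9 [-0.0511  0.0799  0.1318]
[ 0.43081999 -0.1747695   0.1345577 ] [ 0.4302032  -0.17463707  0.12821851] [ 0.43290594 -0.1751595   0.13529906]
```

View pics/s2z.png

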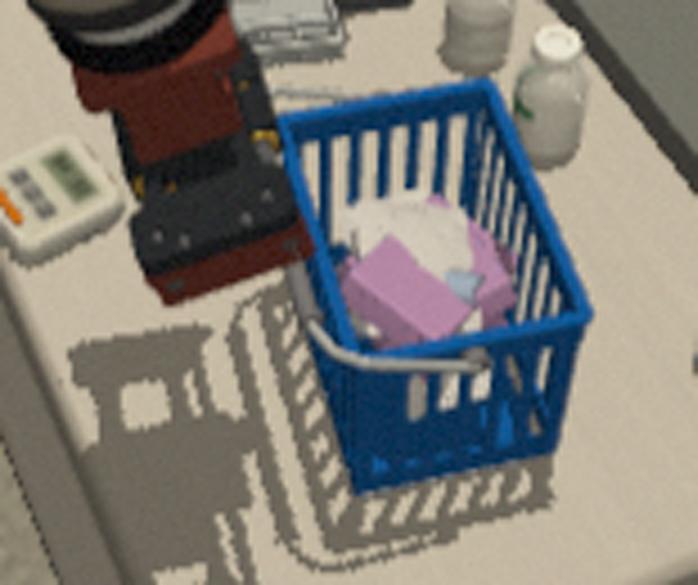

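The bail is rising: the grip went from z 0.1356 to 0.142, and the basket hasn't moved. The push force is higher than I'd like, because friction on the finger face is locked in against the motion. I'll ease the finger upward along its axis so friction helps instead.

Run:
```python
from h import *
f0=np.array([0.046,.166,.365])
def rep(s,l):
    f=np.array(r.get_ft_force())-f0
    print(l,s,'F bx %.2f by %.2f z %.2f'%(f@BX,f@BY,f[2]),r.get_clock())
rep(0,'now')
p=np.array(r.get_tool_pos())
for k in (.001,.002,.003):
    s=r.move_straight(p-k*AA,vel=.03,max_force=2); rep(s,'up%.3f'%k)
sl=.003
for ph in (1.12,1.06,1.0,.94):
    sl+=.0008
    s=r.move_straight(pushp(ph)-sl*AA,vel=.05,max_force=2); rep(s,'%.2f'%ph)
    if s: break
snap('side','s3')
```

```text
now 0 F bx -0.25 by -0.79 z -0.56 7.7
up0.001 False F bx -1.47 by -0.74 z -0.17 7.95
up0.002 False F bx 0.66 by -0.29 z -0.24 8.2
up0.003 False F bx 0.41 by -0.58 z -0.23 8.45
1.12 False F bx -2.47 by 0.81 z 1.51 8.7
1.06 False F bx -3.40 by -0.19 z 0.43 8.95
1.00 False F bx -2.48 by -0.23 z 0.05 9.2
0.94 False F bx -2.91 by 0.41 z 1.61 9.45
```

```bash
cat >> h.py <<'E'
def chk(fn):
    d=load(fn);W=cloud(d);z=W[...,2];a=W-BC;x=a@BX;y=a@BY;hsv=cv2.cvtColor(d['color'],cv2.COLOR_RGB2HSV)
    bl=(hsv[...,0]>100)&(hsv[...,0]<125)&(hsv[...,1]>130)
    blue=bl&(np.abs(x)<.1)&(np.abs(y)<.12)&(z>.115)&(z<.14)
    P=np.stack([x,y,z],-1)[blue];print(fn,len(P),np.percentile(P,[2,50,98],axis=0).round(4).tolist())
    g=(~bl)&(x>-.1)&(x<.03)&(z>.13)&(z<.2)
    P=np.stack([x,y,z],-1)[g]
    for lo in (-.07,-.05,.04):
        k=(P[:,1]>lo)&(P[:,1]<lo+.02)
        if k.any():print(round(lo,2),k.sum(),np.median(P[k],0).round(4))
E
python3 - <<'E'
from h import *
chk('s3')
for i in range(8):
    r.pause(.03); f=np.array(r.get_ft_force());print('%.2f %.2f %.2f'%(f@BX,f@BY,f[2]))
E
```

```text
s3 454 [[-0.0531, -0.0787, 0.1156], [0.0322, -0.0308, 0.1211], [0.0593, 0.0745, 0.1239]]
-0.07 49 [-0.0582 -0.0616  0.159 ]
-0.05 41 [-0.0589 -0.0397  0.1592]
-2.22 -0.95 1.58
-3.40 -0.14 1.17
-2.86 0.25 1.11
-2.75 0.20 0.85
-2.70 -0.63 1.28
-2.77 0.61 0.60
-3.23 0.03 2.04
-3.00 -0.44 0.91
```

```bash
cat >> h.py <<'E'
def avgf(n=8):
    F=[]
    for i in range(n): r.pause(.02);F.append(r.get_ft_force())
    f=np.mean(F,0);return np.array([f@BX,f@BY,f[2]]).round(2)
E
python3 - <<'E'
from h import *
p=np.array(r.get_tool_pos())
print('contact',avgf(),r.get_clock())
for k in (.002,.006):
    r.move_straight(p-k*NN,vel=.03);r.pause(.1);print(k,avgf(),r.get_clock())
snap('side','s4');chk('s4')
E
```

```text
contact [-2.5  -0.41  1.42] 9.9
0.002 [ 0.15 -0.13  0.51] 10.3833
0.006 [ 0.06 -0.07  0.07] 10.9
s4 462 [[-0.0534, -0.0786, 0.1155], [0.0303, -0.0282, 0.1212], [0.0587, 0.074, 0.1238]]
-0.07 46 [-0.0591 -0.0609  0.1588]
-0.05 40 [-0.0598 -0.0398  0.1594]
```

The contact force was mostly radial: pad friction is high (about 1) and was acting downward. The bail is now at about 0.9 rad and the basket is still in place. I'll re-engage lower on the finger and slide slightly upward along the arc.

Run:
```python
from h import *
P=lambda ph,sl,off=.018: pushp(ph,off)-sl*AA
r.move_straight(P(.9,-.007,.024),vel=.05)
r.move_straight(P(.9,-.007,.0195),vel=.03,max_force=2)
r.pause(.1);f0=avgf();print('pre',f0,r.get_clock())
sl=-.007
for i,ph in enumerate((.89,.87,.84,.80,.76,.72)):
    sl+=.0015 if i<2 else .0007
    s=r.move_straight(P(ph,sl),vel=.04,max_force=2.5)
    print(ph,s,avgf(4)-f0,r.get_clock())
    if s: break
snap('side','s5');chk('s5')
```

```text
pre [-0.18  0.31 -0.13] 11.8583
0.89 False [-0.77 -0.13  0.17] 12.175
0.87 False [-0.7  -0.69  0.27] 12.4917
0.84 False [-1.25 -0.51  0.61] 12.8083
0.8 False [0.07 0.47 0.27] 13.125
0.76 False [ 0.23 -0.02  0.17] 13.4417
0.72 False [-0.45 -0.17 -0.17] 13.7583
s5 533 [[-0.0544, -0.0788, 0.1158], [0.0204, -0.0318, 0.1213], [0.0588, 0.0731, 0.1239]]
-0.07 53 [-0.0499 -0.0613  0.1687]
-0.05 35 [-0.0501 -0.0402  0.1699]
```

The push is light now (about 0.5 N), the bail is at 0.72 rad as commanded, and the basket is unmoved. I'll continue to nearly upright.

Run:
```python
from h import *
P=lambda ph,sl,off=.018: pushp(ph,off)-sl*AA
f0=np.array([0,0,0.])
sl=-.0012
for i,ph in enumerate(np.arange(.66,.05,-.06)):
    sl+=.0008
    s=r.move_straight(P(ph,sl),vel=.04,max_force=2.5)
    print('%.2f'%ph,s,avgf(3),r.get_clock())
    if s: break
snap('side','s6');chk('s6')
```

```text
0.66 False [ 0.28 -0.16  0.17] 14.1333
0.60 False [0.23 0.17 0.02] 14.4583
0.54 False [-0.12 -0.26 -0.12] 14.7833
0.48 False [ 0.62 -0.13  0.27] 15.1
0.42 False [-0.32 -0.61  0.16] 15.4167
0.36 False [-0.23  0.02  0.02] 15.7333
0.30 False [-0.34  0.02  0.03] 16.05
0.24 False [-0.48 -0.06 -0.1 ] 16.3667
0.18 False [-0.3  -0.13  0.26] 16.6833
0.12 False [ 0.01  0.02 -0.49] 17.0
0.06 False [-0.44  0.23  0.29] 17.3083
s6 512 [[-0.0543, -0.0784, 0.1179], [0.0011, -0.036, 0.1211], [0.0587, 0.0708, 0.1241]]
-0.07 50 [-0.0051 -0.0611  0.19  ]
-0.05 41 [-0.0059 -0.04    0.1914]
```

Run:
```python
from h import *
P=lambda ph,sl,off=.018: pushp(ph,off)-sl*AA
print(r.move_straight(P(.02,.008),vel=.03,max_force=2.5),avgf(3))
p=np.array(r.get_tool_pos())
r.move_straight(p-.04*BX,vel=.1)
r.move_straight(p-.05*BX+.09*ZZ,vel=.2)
r.move_gripper(.06)
R=tool(BX,0,'x',1)
print(r.ik(BC+.28*ZZ,R))
r.move_ptp(BC+.27*ZZ-.002*BX,R)
r.pause(.1)
print(r.get_clock(),r.get_joints().round(1),r.get_opening())
snap('side','s7');chk('s7');snap('wrist','w7');snap('top','t7')
```

```text
False [ 0.12 -0.2   0.1 ]
[ 12.15809143  12.94067741   2.00409504 103.54909482  -0.50131305
  63.51875233   3.39486982]
21.35 [ 12.1  13.2   2.1 104.5  -0.5  62.2   3.5] 0.059654351800373616
s7 613 [[-0.0544, -0.0784, 0.1158], [-0.0078, -0.0136, 0.1212], [0.0582, 0.0742, 0.1241]]
-0.07 47 [-0.0026 -0.0611  0.191 ]
-0.05 41 [-0.0029 -0.0407  0.1911]
0.04 35 [-0.0025  0.0503  0.1915]
```

View pics/w7.png

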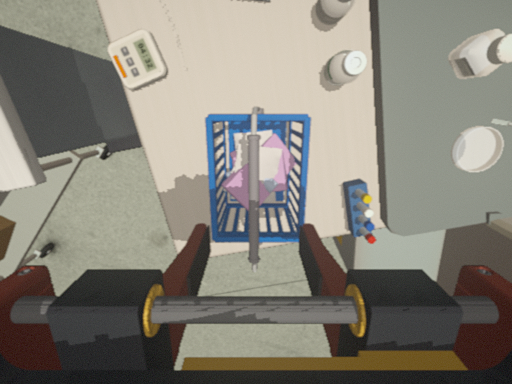

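View pics/s7.png

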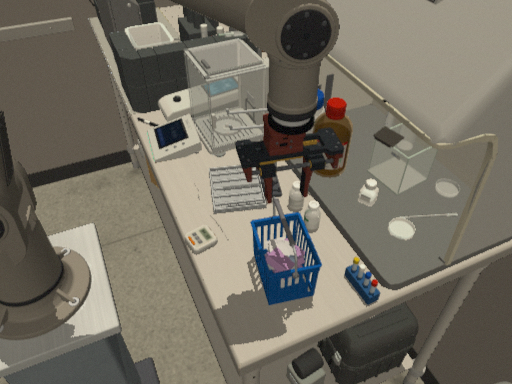

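The bail stands upright between the open fingers, with its grip along column 254. The basket and the bystanders are unmoved. I'll find the grip's lengthwise centre, then pinch it.

Run:
```python
from h import *
for fn in ('w7','t7','s7'):
    d=load(fn);W=cloud(d);a=W-BC;x=a@BX;y=a@BY;z=a[...,2]
    g=(np.abs(x)<.025)&(np.abs(y)<.11)&(z>.17)&(z<.2)
    for lo in (.17,.18,.186):
        k=g&(z>lo); 
        if k.any(): print(fn,lo,k.sum(),'x',np.median(x[k]).round(4),'y',np.percentile(y[k],[0,2,98,100]).round(4),'z',np.median(z[k]).round(4))
```

```text
w7 0.17 1604 x -0.0025 y [-0.0804 -0.0677  0.0793  0.0843] z 0.193
w7 0.18 1571 x -0.0026 y [-0.0786 -0.0673  0.0752  0.0801] z 0.1931
w7 0.186 1514 x -0.0026 y [-0.0744 -0.0621  0.0685  0.0761] z 0.1931
t7 0.17 93 x -0.004 y [0.0224 0.0238 0.0829 0.085 ] z 0.1917
t7 0.18 87 x -0.0042 y [0.0224 0.0237 0.0773 0.08  ] z 0.1919
t7 0.186 80 x -0.0044 y [0.0224 0.0236 0.0713 0.0752] z 0.1924
s7 0.17 301 x -0.0026 y [-0.0856 -0.0821  0.0638  0.0778] z 0.191
s7 0.18 284 x -0.0027 y [-0.0796 -0.0749  0.0614  0.0758] z 0.1912
s7 0.186 262 x -0.0026 y [-0.074  -0.0678  0.0608  0.0708] z 0.1913
```

Run:
```python
from h import *
g=BC-.0028*BX+.0008*BY
print(r.move_straight(g+.180*ZZ,vel=.12,max_force=4),r.get_clock(),r.get_tool_pos())
print(avgf(4))
r.move_gripper(.0,25)
print(r.get_opening(),avgf(4),r.get_clock())
r.move_straight(g+.195*ZZ,vel=.05)
r.pause(.2);print(avgf(8),r.get_opening(),np.round(r.get_wrist_torque(),3),r.get_clock())
snap('side','s8')
```

```text
False 22.4 [ 0.5121334  -0.1896955   0.18063674]
[0.57 0.08 0.17]
0.009111671171147976 [ 0.32 -0.15 -0.26] 23.375
[-0.07  0.23 -6.06] 0.00938301933989814 [-0.099  0.069  0.027] 24.1583
```

View pics/s8.png

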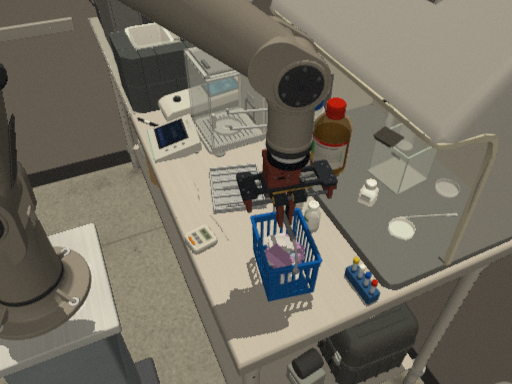

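The grip is held (opening 9.4 mm) and the scale reads about 6 N, so the basket is clear of the bench. I'll carry it to stand_front.

Run:
```python
from h import *
g=BC-.0028*BX+.0008*BY
R2=tool(SX,0,'x',1)
r.move_straight(g+.285*ZZ,vel=.12)
F=SO-.115*SX
r.move_straight(F+.285*ZZ,rot=R2,vel=.15)
r.move_straight(F+.263*ZZ,vel=.05)
r.pause(.2)
print(r.get_clock(),r.get_tool_pos(),r.get_opening(),r.get_joints().round(1),avgf(6))
snap('side','s9');snap('wrist','w9');snap('top','t9')
```

```text
28.4167 [0.41925102 0.15367512 0.26329102] 0.009044451338386066 [-12.8   4.6 -16.1 115.9   1.5  59.7 -45.1] [ 0.13 -0.29 -6.2 ]
```

View pics/s9.png

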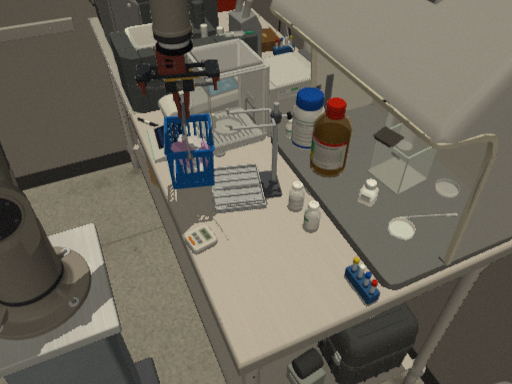

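View pics/w9.png

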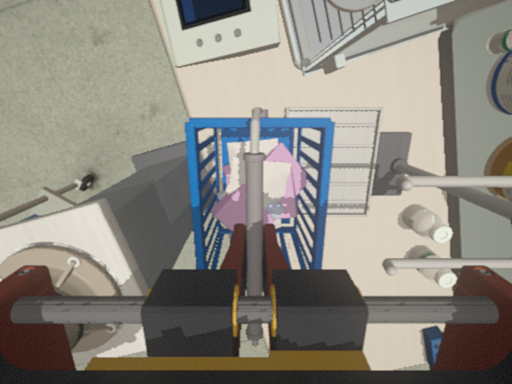

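The basket hangs square in front of the stand. The two prong noses are visible at (405,183) and (390,266). I'll measure the prongs against the tool in this same view.

Run:
```python
from h import *
d=load('w9');W=cloud(d);a=W-SO;x=a@SX;y=a@SY;z=W[...,2]
for s in (1,-1):
    m=(np.abs(y-s*.034)<.012)&(x>-.04)&(x<.08)&(z>.2)&(z<.27)
    v,u=np.nonzero(m);print(s,m.sum(),(u.min(),u.max(),v.min(),v.max()) if m.any() else '')
    if m.sum()<5: continue
    print(' y',np.percentile(y[m],[5,50,95]).round(4),'xmin',x[m].min().round(4))
    for lo in np.arange(-.02,.08,.01):
        k=m&(x>lo)&(x<lo+.01)
        if k.any(): print('  %.2f'%lo,k.sum(),np.percentile(z[k],[50,95]).round(4),np.median(y[k]).round(4), y[k].min().round(4),y[k].max().round(4))
# grip ends/bar in held frame
p=np.array(r.get_tool_pos());b=W-p;bx=b@SX;by_=b@SY
g=(np.abs(bx)<.02)&(z>.25)&(z<.29)&(np.abs(by_)<.11)
print('bar y',np.percentile(by_[g],[0,1,99,100]).round(4),'z',np.percentile(z[g],[50]))
for lo in np.arange(-.06,.09,.02):
    k=g&(by_>lo)&(by_<lo+.02)
    if k.any():print(round(lo,2),k.sum(),np.median(bx[k]).round(4),np.median(z[k]).round(4))
```

```text
1 1295 (np.int64(396), np.int64(511), np.int64(176), np.int64(190))
 y [0.0301 0.0342 0.0371] xmin -0.0149
  -0.02 151 [0.2405 0.2437] 0.0342 0.0297 0.0375
  -0.01 96 [0.2336 0.2436] 0.0356 0.0302 0.0373
  0.00 155 [0.2329 0.2341] 0.0341 0.0297 0.0373
  0.01 154 [0.2331 0.2346] 0.0341 0.0297 0.0373
  0.02 151 [0.233  0.2344] 0.0342 0.0298 0.0373
  0.03 157 [0.233  0.2342] 0.034 0.0299 0.0373
  0.04 147 [0.2329 0.2342] 0.034 0.0298 0.0373
  0.05 161 [0.2329 0.2343] 0.034 0.0295 0.0374
  0.06 123 [0.2328 0.2342] 0.0341 0.0298 0.0372
-1 1190 (np.int64(382), np.int64(502), np.int64(258), np.int64(275))
 y [-0.0363 -0.0324 -0.0306] xmin -0.0144
  -0.02 128 [0.2397 0.2437] -0.0329 -0.0377 -0.0304
  -0.01 123 [0.233  0.2431] -0.0317 -0.0372 -0.0301
  0.00 123 [0.2329 0.2345] -0.0326 -0.0367 -0.0303
  0.01 130 [0.2329 0.2342] -0.0326 -0.0367 -0.0303
  0.02 125 [0.2328 0.2343] -0.0326 -0.0369 -0.0299
  0.03 125 [0.2326 0.234 ] -0.0327 -0.0369 -0.0302
  0.04 121 [0.2325 0.2343] -0.0326 -0.037 -0.0305
  0.05 92 [0.2319 0.2337] -0.032 -0.035 -0.0299
  0.06 91 [0.2321 0.2338] -0.0319 -0.0349 -0.0305
  0.07 132 [0.2328 0.2342] -0.0326 -0.0367 -0.0297
bar y [-0.0795 -0.0624  0.0812  0.0842] z [0.27626105]
-0.06 196 0.0003 0.2765
-0.04 189 -0.0003 0.2764
-0.02 445 0.0003 0.2764
0.0 1394 -0.0002 0.2765
0.02 590 -0.0002 0.2764
0.04 662 -0.0002 0.2767
0.06 421 0.0004 0.2711
0.08 60 0.001 0.256
```

Prong tops are at about 0.2345, the noses start at x = -15 mm, and the prongs are symmetric about the stand axis, all matching my stand model. I'll move over them, then lower by feel.

Run:
```python
from h import *
H=SO+.009*SX-.001*SY
print(r.move_straight(H+.263*ZZ,vel=.09,max_force=6),r.get_clock())
r.pause(.2)
r.move_straight(H+.2415*ZZ,vel=.05);r.pause(.3)
print('free',avgf(8),r.get_clock())
s=r.move_straight(H+.222*ZZ,vel=.012,max_force=2.0)
print(s,r.get_tool_pos(),avgf(8),r.get_opening(),r.get_clock())
snap('side','s10');snap('wrist','w10')
```

```text
False 30.1917
free [ 0.17  0.35 -6.14] 31.4083
True [0.53826575 0.11951333 0.22920152] [0.76 0.64 5.96] 0.009201489147256721 32.55
```

View pics/s10.png

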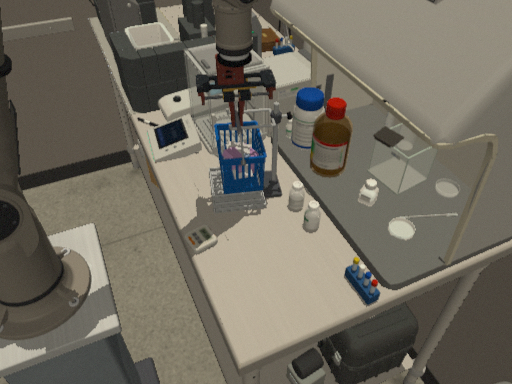

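It made contact at TCP z = 0.2292, but settled about 6 N past full unloading. I'll ease up until the prongs carry only part of the weight, then draw forward.

Run:
```python
from h import *
p=np.array(r.get_tool_pos())
for k in range(1,10):
    r.move_straight(p+k*.0004*ZZ,vel=.02);f=avgf(5);print(k,f,r.get_clock())
    if f[2]<-2.0: break
p=np.array(r.get_tool_pos())
s=r.move_straight(p-.016*SX,vel=.012,max_force=2.5)
q=np.array(r.get_tool_pos());print(s,((q-SO)@SX).round(4),((q-SO)@SY).round(4),q[2],avgf(6),r.get_opening(),r.get_clock())
snap('side','s11');snap('wrist','w11')
```

```text
1 [ 0.59  0.63 -0.67] 33.0167
2 [ 1.13  0.66 -4.5 ] 33.35
True -0.0013 -0.0012 0.22934995636031744 [1.48 0.67 4.09] 0.009092909149713104 34.325
```

View pics/w11.png

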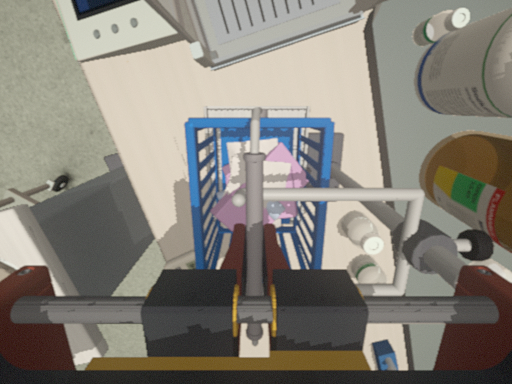

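Run:
```python
from h import *
f=lambda:(lambda q:(((q-SO)@SX).round(4),((q-SO)@SY).round(4),q[2].round(4)))(np.array(r.get_tool_pos()))
q=np.array(r.get_tool_pos())
for z in (.2297,.2300,.2303):
    q[2]=z;r.move_straight(q,vel=.02);F=avgf(5);print(z,F,f())
    if F[2]<-3:break
for x in (-.002,-.003,-.004,-.005,-.006):
    t=SO+x*SX-.001*SY;t[2]=z
    s=r.move_straight(t,vel=.01,max_force=3);F=avgf(6);print(x,s,F,f(),r.get_clock())
    if F[0]>2.5: break
```

```text
0.2297 [ 2.2   0.86 -1.96] (np.float64(-0.0013), np.float64(-0.0013), np.float64(0.2294))
0.23 [ 3.76  1.22 -5.74] (np.float64(-0.0014), np.float64(-0.0014), np.float64(0.2296))
-0.002 False [ 5.81  0.64 -7.7 ] (np.float64(-0.0015), np.float64(-0.0014), np.float64(0.2297)) 35.4583
```

Run:
```python
from h import *
f=lambda:(lambda q:(((q-SO)@SX).round(4),((q-SO)@SY).round(4),q[2].round(4)))(np.array(r.get_tool_pos()))
for x,z in ((-.0018,.2297),(-.0016,.2296),(-.0016,.2295),(-.0015,.2294),(-.0015,.2293)):
    t=SO+x*SX-.0012*SY;t[2]=z
    r.move_straight(t,vel=.02);F=avgf(6);print(x,z,F,f(),r.get_clock())
    if F[2]>-1.5: break
```

```text
-0.0018 0.2297 [ 5.19  1.15 -6.19] (np.float64(-0.0015), np.float64(-0.0014), np.float64(0.2296)) 35.8083
-0.0016 0.2296 [ 4.77  0.47 -5.5 ] (np.float64(-0.0014), np.float64(-0.0014), np.float64(0.2296)) 36.1583
-0.0016 0.2295 [ 4.4  -0.37 -5.07] (np.float64(-0.0014), np.float64(-0.0013), np.float64(0.2296)) 36.5083
-0.0015 0.2294 [ 4.63 -1.13 -3.23] (np.float64(-0.0015), np.float64(-0.0013), np.float64(0.2295)) 36.8583
-0.0015 0.2293 [ 3.5  -1.7  -1.83] (np.float64(-0.0014), np.float64(-0.0013), np.float64(0.2295)) 37.2083
```

Run:
```python
from h import *
t=SO-.0014*SX-.0012*SY;t[2]=.2292
r.move_straight(t,vel=.02);print(avgf(6))
r.move_gripper(.04);r.pause(.2);print(r.get_opening(),avgf(6),r.get_clock())
snap('side','s12');snap('wrist','w12')
```

```text
[ 3.09 -2.28  1.26]
0.039842652871480935 [0.01 0.09 0.41] 38.525
```

View pics/w12.png

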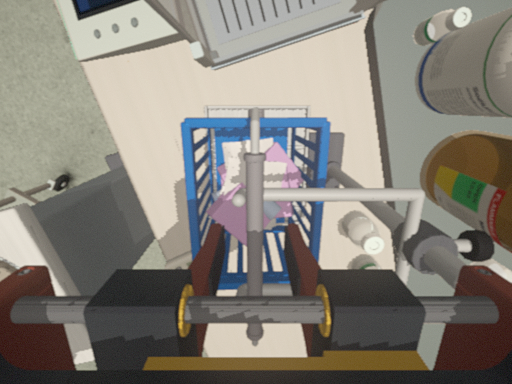

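Run:
```python
from h import *
d=load('w12');W=cloud(d);a=W-SO;x=a@SX;y=a@SY;z=W[...,2]
g=(np.abs(x)<.03)&(np.abs(y)<.1)&(z>.236)&(z<.26)
for lo in np.arange(-.08,.1,.02):
    k=g&(y>lo)&(y<lo+.02)&(z>.239)
    if k.any():print(round(lo,2),k.sum(),np.percentile(x[k],[5,50,95]).round(4),np.median(z[k]).round(4))
hsv=cv2.cvtColor(d['color'],cv2.COLOR_RGB2HSV);bl=(hsv[...,0]>100)&(hsv[...,0]<125)&(hsv[...,1]>130)&(np.abs(y)<.11)&(np.abs(x)<.11)&(z>.15)
print('rim',np.percentile(x[bl],[1,99]),np.percentile(y[bl],[1,99]),np.median(z[bl]))
```

```text
-0.08 100 [-0.0064 -0.001   0.0037] 0.2432
-0.06 150 [-0.0054 -0.001   0.003 ] 0.2427
-0.04 224 [-0.0094 -0.0016  0.0034] 0.2423
-0.02 632 [-0.0213 -0.001   0.0188] 0.243
0.0 1297 [-0.0279 -0.001   0.0263] 0.244
0.02 723 [-0.0116 -0.0021  0.003 ] 0.2426
0.04 687 [-0.0058 -0.001   0.0033] 0.2428
0.06 66 [-0.0031 -0.001   0.0006] 0.2399
rim [-0.0566162   0.05571532] [-0.07598451  0.07465355] 0.17205373166550808
```

The grip rests level on both prongs at x ≈ -1 mm, and the tool force is zero. I'll withdraw straight up.

Run:
```python
from h import *
p=np.array(r.get_tool_pos())
print(r.move_straight(p+.03*ZZ,vel=.05,max_force=3))
r.move_straight(p+.14*ZZ,vel=.15)
r.move_straight(p+.14*ZZ-.10*SX,vel=.15)
r.pause(.5);print(r.get_clock())
snap('wrist','w13');snap('side','s13');snap('top','t13')
for fn in('w13','t13'):
    d=load(fn);W=cloud(d);a=W-SO;x=a@SX;y=a@SY;z=W[...,2]
    g=(np.abs(x)<.03)&(np.abs(y)<.1)&(z>.237)&(z<.252)
    for lo in (-.08,-.06,-.03,-.01,.01,.04,.06):
        k=g&(y>lo)&(y<lo+.02)
        if k.any():print(fn,lo,k.sum(),np.percentile(x[k],[5,50,95]).round(4),np.median(z[k]).round(4))
    k=g&(z>.23);print('y',np.percentile(y[k],[0,1,99,100]).round(4))
    hsv=cv2.cvtColor(d['color'],cv2.COLOR_RGB2HSV);bl=(hsv[...,0]>100)&(hsv[...,0]<125)&(hsv[...,1]>130)&(np.abs(y)<.11)&(np.abs(x)<.11)&(z>.15)
    if bl.any():print('rim',np.percentile(x[bl],[1,99]).round(4),np.percentile(y[bl],[1,99]).round(4),np.median(z[bl]))
```

```text
False
41.575
w13 -0.08 59 [-0.0069 -0.0025  0.003 ] 0.242
w13 -0.06 141 [-0.0059 -0.0025  0.0022] 0.2423
w13 -0.03 153 [-0.0059 -0.0029  0.0023] 0.2424
w13 -0.01 168 [-0.006  -0.0027  0.0024] 0.2426
w13 0.01 179 [-0.006  -0.0028  0.0023] 0.2424
w13 0.04 205 [-0.0062 -0.0026  0.0025] 0.2426
w13 0.06 39 [-0.0035 -0.0016  0.0006] 0.2389
y [-0.0736 -0.0682  0.0657  0.0686]
rim [-0.057   0.0557] [-0.0775  0.0738] 0.17264125393276508
t13 -0.08 17 [-0.0064 -0.0023  0.0027] 0.2399
t13 -0.06 37 [-0.0065 -0.0024  0.0021] 0.2415
t13 -0.03 38 [-0.0068 -0.0028  0.0018] 0.2421
t13 -0.01 37 [-0.0064 -0.0018  0.002 ] 0.2423
t13 0.01 38 [-0.0066 -0.0025  0.002 ] 0.242
t13 0.04 40 [-0.0072 -0.0025  0.0022] 0.2421
t13 0.06 6 [-0.0043 -0.0023 -0.0008] 0.2403
y [-0.0716 -0.0688  0.0637  0.069 ]
rim [-0.0568  0.0558] [-0.0783  0.0737] 0.17154041443113588
```

View pics/w13.png

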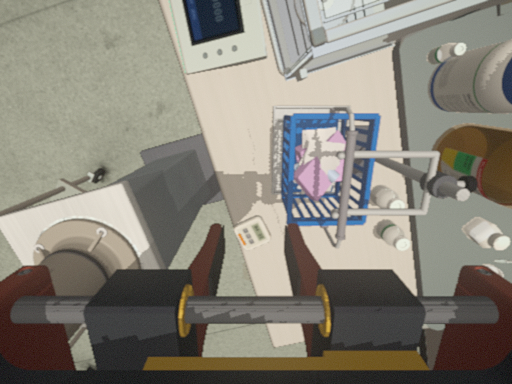

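View pics/s13.png

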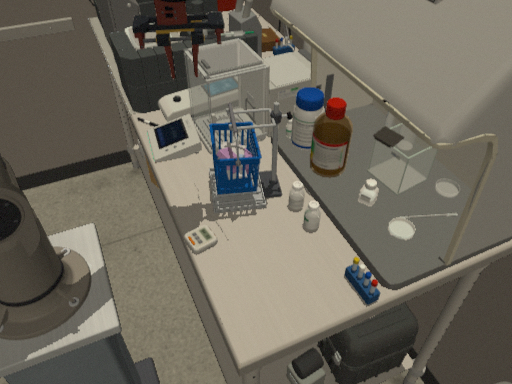

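The grip hangs level at x ≈ -2.5 mm, against the noses, and about 2 mm off centre sideways. The robot is clear and the bystanders haven't moved.

Run:
```python
from h import *
print(r.get_clock());ticket.hand_in()
```

```text
41.725
the job is handed in; nothing more can be done
```

The basket is hanging on the stand and the job is handed in, at 41.7 s on the robot's clock. I raised the bail with closed fingertips, pinched its grip and carried the basket over. Then I lowered it onto the prongs by feel, drew it forward until the noses pushed back, released it and backed away.

**Last checks (wrist and top cameras):**
- **Position:** the grip rests level on both prongs at x ≈ -2.5 mm, where -2 mm means touching the noses. It sits about 2 mm off centre sideways.
- **Surroundings:** the gripper is clear of everything. The vials, timer and tube block look unmoved in the final pictures; I didn't re-measure them.

**What did not go smoothly:**
- **Bail push:** the first third pressed at about 2.5–3 N, above the stated 1.5 N tipping force, because friction on the finger was working against the lift. I backed off and re-engaged, and the rest took about 0.5 N. The rim measured within about 1.5 mm of its start during the push and back in place afterwards.
- **Set-down:** the lowering stop overshot, with about 6 N of extra push beyond the basket's weight. A first try at drawing it forward also pressed down about 4 N too hard. I eased off both times, and the prongs were carrying nearly the whole weight when I released.
- **Draw forward:** the push against the noses reached about 6 N and was eased to about 3 N before release.

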